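Vent a fired combustion vessel and back off its union nut two turns

ROBOT

A 7-joint arm with a two-finger parallel gripper is mounted at the origin on the work surface. World frame = base frame: x ahead of the robot, y to its left, z up, the work surface at z = 0. Lengths are in m, angles in rad, forces in N, time in s.
With the tool pointing down it reaches from about 0.425 to 0.875 m from the base axis. Payload 4.7 kg.
Tool frame: the origin (TCP) lies midway between the tips of the shut fingers; the grasp point (between the pads) lies 19 mm behind it; x points along the fingers, z is the direction in which the jaws open and shut, and the axes are right-handed (so a half turn about x gives the same grasp; the last joint's range is limited). The gripper opens to 87 mm and grips with 3 to 60 N. Pads are 19 mm wide; open, the fingers measure 117 mm over their backs; the gripper's body (75 mm by 190 mm) begins 51 mm behind the grasp point.
Start: joints at [1.304, 0.321, -0.07, 1.45, 0.023, 1.371, -0.057], TCP at [0.18, -0.625, 0.223] pointing down, gripper open.
Joint ranges: [-2.86, 2.86], [-0.3, 2.09], [-1.38, 1.24], [0.06, 2.45], [-1.56, 4.7], [0.09, 2.05], [-2.69, 2.69]. Speed limits (rad/s): [2.57, 2.57, 3.14, 3.14, 3.14, 3.14, 3.14].

INTERFACE

Orientations are given as a rotation vector (axis times angle).
In Python, from bench import ctrl, vision, close_job gives the robot as it stands. The module is installed in compiled form; this text tells all that it offers.
- The arm moves only by the tool servo_tool, never from a script. Its argument "commands" is a list that holds one entry, the list of rows, each a list of 7 numbers: the turn, a rotation vector about the tool's x, y, z in degrees, then the shift along the tool's x, y, z in mm, then the finger opening in mm, from 0 to 87. In form: [[[wx, wy, wz, x, y, z, grip], ...]]. A call has 1 to 5 rows; each row is the pose to reach, as a shift and turn from the pose commanded when the call began, along the tool's axes at that moment; what a row does not reach only later rows make up. A row lasts 1/8 s, in which the tool goes at most 62.5 mm and 10.7 degrees, less where a joint would pass 70% of its speed; a pose out of reach is approached as far as the arm can. A call with a gripper value outside its range is refused whole. The fingers move at their own pace and stop on an object; "newtons" is the grip in N (left out, the last holds). Time passes only in rows, so rows that repeat a pose let the fingers close. It gives the time, the measured TCP pose, the force and the opening at its end, in the units of the state.
- ctrl.get_state(): the state, without advancing time (a new reading comes with each control period).
- vision.get_image(name): name is "scene" or "top" or "wrist"; returns the picture (480x640x3 uint8, red, green, blue); there is no depth.
- vision.camera_info(name): a dict with "fov_y" (degrees; the focal length in pixels is half the picture's height over the tangent of half this angle, whatever the lens; pixels are square), "cx", "cy" (the principal point, pixels), "pose" (4x4, takes a point from camera to world coordinates). Camera axes: x right, y down, z forward; pixel columns grow to the right and rows downward; lengths in m; the calibration is good to about 2 mm. The wrist camera is an equidistant fisheye: a pixel r from the principal point sees the ray r / f radians off the axis. A picture is of the moment at which its call begins: read the wrist's pose just before it. camera_info takes no time and is no camera call; for the wrist camera it gives the pose at the moment of the call.
- close_job(): hands the job in, once; it reports no verdict.
The state is a dict: "time": time; "joint_positions": joint angles; "qd": joint speeds; "joint_torque": joint torques, N m; "position": TCP position; "tool_rot": TCP orientation; "ft_force": force on the tool from outside, world axes, zero at the start; "torque": the same for the moment, N m; "grip_width": opening from 0.0 (shut) to 1.0 (fully open).
Only numpy, scipy, OpenCV 4.12 (cv2) and the standard library are available. Lean on these libraries where they do the work, as an engineer would, in place of code of your own. Each camera call takes 0.05 s, during which the arm holds its last target. There are 200 camera calls.

TASK

The fired combustion vessel in the grey stand has to be made ready for opening. First press the red vent pin in the middle of its lid all the way down with a fingertip and keep it down for a full second to let the remaining pressure out, with the nut still tight. Then roll the knurled rim of the union nut anticlockwise (seen from above) with a fingertip through two full turns from where it stands now, and leave it there, its white line back where it started to within about a tenth of a turn; nothing is to be picked up, the stand stays where it is, and the beaker, the crucible rest and the bottle are left alone.

Things in the scene. Friction and masses are not known exactly. Their poses are not given: they have to be found in the camera images.
- stand: Loose stand with the steel vessel keyed in, 6.5 kg in all; 20 N sideways on the nut does not shift it. Origin: underside centre, on the vessel's upright axis. From the bottom (heights in mm): base plate 150 x 150 to 20; socket dia 104 to 54; vessel dia 78 to 104; union nut; lid boss dia 52, through the nut, to 145; two contact studs 19 off the axis to 150; vent pin on the axis to 160
- union_nut (a joint): Turn of the nut about the upright axis, rad, many turns; grows anticlockwise from above = looser (rises 2 mm a turn). 0: hard stop; starts at 0.05 to 0.85. Steady friction 0.07 N m (1.5 N at the rim); stays where left. A fingertip pressed sideways on the rim with 5 to 12 N and moved along it carries it round with little slip
- nut_center (a point): Point on the axis at mid-height of the nut's knurled band; rises with the nut, does not turn. The nut is a dark steel ring, 92 mm diameter; the upright knurled band reaches 13 mm below and above this point, then a bevelled shoulder narrows to 76 mm diameter at the flat top, 19 mm above this point
- nut_mark (a point): Point on the rim, 46 mm from the axis at half the height of the band, on the nut's only white paint line (6 mm wide, down the band and over the shoulder to the boss); goes round with the nut
- vent_top (a point): Centre of the top of the red vent pin, 15 mm diameter, on the axis; stands 15 mm above the lid's boss when up; moves with the pin
- vent (a joint): Depth of the vent pin, m: 0 up, 0.005 fully down on its stop (4 mm or more lets the pressure out). A spring pushes it up: about 2 N to start it, 5 N at the bottom; it springs back when let go
- beaker: Bystander: empty glass beaker, 68 mm across, 85 mm high, 0.11 kg, upright and loose. Origin: centre of its underside
- crucible_rest: Bystander: steel crucible rest, round foot of 64 mm diameter, thin post, white crucible on a ring at the top, 75 mm high in all, 0.3 kg, loose. Origin: centre of its underside
- rinse_bottle: Bystander: white plastic bottle with a blue cap, 56 mm diameter, 130 mm high, 0.2 kg, upright and loose. Origin: centre of its underside

How it is judged:
On the way, in this order (a step that is already met when the one before it is completed fails the run):
1. the vent pin is held down while the nut is still tight (value of joint vent above 0.004 m and value of joint union_nut below 1.2 rad), for 0.8 s.
2. the nut has come round two full turns (value of joint union_nut between 11.9 and 14.1 rad and distance of nut_mark from where it was at the start of the episode below 0.032 m), for 0.2 s.
At the end, for the whole second after the job is handed in: the nut stands still two full turns (12.57 rad) anticlockwise of its start, its white line within 32 mm (a tenth of a turn) of its first place; the vent pin is up again; the stand is upright and, like the beaker, crucible rest and bottle, within 15 mm of where it was (all of step 2 and velocity of joint union_nut between -0.05 and 0.05 rad/s and value of joint vent below 0.001 m and distance of each of stand, beaker, crucible_rest, rinse_bottle from where it was at the start of the episode below 0.015 m and angle between stand's own z axis and vertical below 0.05 rad); the robot touches nothing.
It fails at once if the stand with the vessel is lifted, tipped or shoved along the bench (distance of stand from where it was at the start of the episode above 0.02 m or angle between stand's own z axis and vertical above 0.12 rad).
It fails at once if a bystander is picked up, tipped or pushed away (distance of any of beaker, crucible_rest, rinse_bottle from where it was at the start of the episode above 0.02 m or angle between any of beaker, crucible_rest, rinse_bottle's own z axis and vertical above 0.3 rad).
It also fails if it takes over 72 s, if anything falls off the work surface, if the arm or the gripper's body presses on something with over 40 N, if the wrist force passes 120 N, or if a joint passes its speed limit or range.

## Working session

There is one attempt and no reset: what is moved stays moved. The work goes in short steps, Python scripts to look and compute and a tool call to move; the robot and the scene stay as the last step left them, time stands still between calls to the robot, and variables do not carry over. Pictures are saved under pics/ and viewed, about 8 in all and at most 12, crops included, and the job is handed in when it is done.

Besides the shell and the picture viewer there is one more tool, called after ">>>" by a JSON object that holds its "api" and its "payload". servo_tool: Moves the arm, as the interface text tells. Its arguments: {"type":"object","properties":{"commands":{"type":"array"},"newtons":{"type":"number"}},"required":["commands"]}

```bash
mkdir -p pics; python3 - <<'E'
from bench import ctrl, vision
import cv2, numpy as np
s=ctrl.get_state(); print({k:np.round(v,4).tolist() for k,v in s.items()})
for n in ("scene","top"):
    i=vision.camera_info(n); print(n,i["fov_y"],i["cx"],i["cy"],np.round(i["pose"],4).tolist())
    cv2.imwrite(f"pics/{n}0.png",vision.get_image(n)[:,:,::-1])
i=vision.camera_info("wrist"); print(i["fov_y"],i["cx"],i["cy"],np.round(i["pose"],4).tolist())
E
```

```text
{'time': 0.0, 'joint_positions': [1.3041, 0.3219, -0.0701, 1.4517, 0.0226, 1.3708, -0.0569], 'qd': [0.0005, -0.001, -0.0023, -0.0006, 0.0003, 0.0001, -0.0012], 'joint_torque': [0.0009, -49.1279, -0.4034, -31.2523, -0.0638, 0.0438, 0.0002], 'position': [0.18, -0.624, 0.2214], 'tool_rot': [1.001, 1.3308, -0.9991], 'ft_force': [-0.2141, 0.5248, -0.3316], 'torque': [0.0206, -0.0584, 0.0078], 'grip_width': 1.0022}
scene 44.61879817164383 319.8704657381711 245.7545754165945 [[0.108, 0.6453, -0.7563, 1.3501], [0.9939, -0.0531, 0.0967, -0.0563], [0.0223, -0.7621, -0.6471, 0.7731], [0.0, 0.0, 0.0, 1.0]]
top 55.5435617758547 318.28463867875524 233.13663234751215 [[-0.0014, -0.9973, 0.0741, 0.5397], [-0.9996, 0.0036, 0.0285, 0.03], [-0.0286, -0.074, -0.9968, 0.8507], [0.0, 0.0, 0.0, 1.0]]
65.70646984690485 320.74556685711315 243.88294364410382 [[0.2765, -0.9251, -0.2603, 0.25], [-0.961, -0.2667, -0.0728, -0.603], [-0.002, 0.2703, -0.9628, 0.3822], [0.0, 0.0, 0.0, 1.0]]
```

View pics/scene0.png

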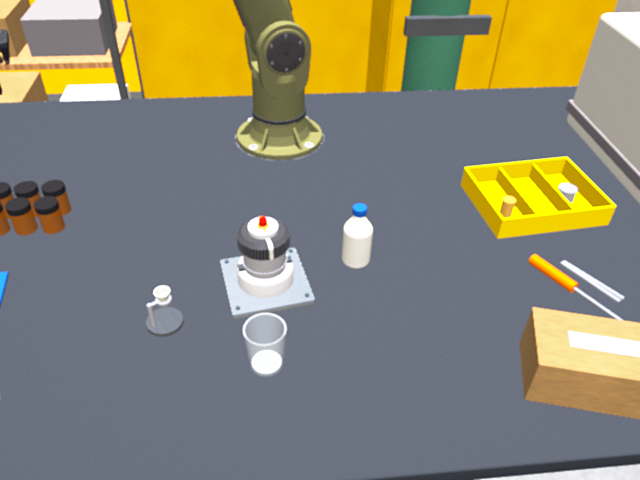

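View pics/top0.png

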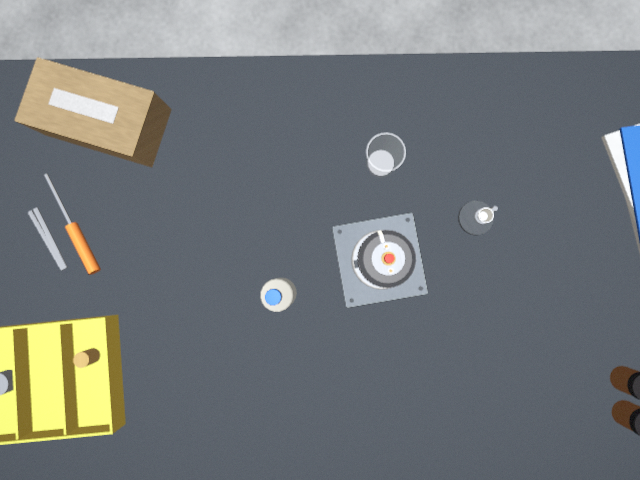

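The scene view shows the stand with its red pin near (263,220), the bottle at (357,240), the beaker at (266,350) and the crucible rest at (164,318). In the top view the pin is at (389,258), the white line points to about (380,232), the beaker base is at (380,163), the rest at (476,218) and the bottle cap at (273,297).

```bash
cat > h.py <<'E'
import numpy as np, cv2
from bench import ctrl, vision
from scipy.spatial.transform import Rotation as R
def ray(n,u,v):
    i=vision.camera_info(n); f=240/np.tan(np.radians(i["fov_y"]/2)); P=np.array(i["pose"])
    d=np.array([(u-i["cx"])/f,(v-i["cy"])/f,1.]); return P[:3,3],P[:3,:3]@d
def atz(n,u,v,z):
    o,d=ray(n,u,v); return o+d*(z-o[2])/d[2]
def proj(n,p):
    i=vision.camera_info(n); f=240/np.tan(np.radians(i["fov_y"]/2)); P=np.array(i["pose"])
    c=P[:3,:3].T@(np.array(p)-P[:3,3])
    if n=="wrist":
        th=np.arctan2(np.hypot(c[0],c[1]),c[2]); k=f*th/np.hypot(c[0],c[1]); return np.array([i["cx"]+k*c[0],i["cy"]+k*c[1]])
    return np.array([i["cx"]+f*c[0]/c[2],i["cy"]+f*c[1]/c[2]])
E
python3 - <<'E'
from h import *
for n,(x0,x1,y0,y1) in {"top":(340,430,215,300),"scene":(230,300,200,280)}.items():
    im=cv2.imread(f"pics/{n}0.png").astype(int)
    m=(im[...,2]>150)&(im[...,1]<80)&(im[...,0]<80); m[:y0]=0;m[y1:]=0;m[:,:x0]=0;m[:,x1:]=0
    ys,xs=np.nonzero(m); print(n,len(xs),xs.mean(),ys.mean(),xs.min(),xs.max(),ys.min(),ys.max(),atz(n,xs.mean(),ys.mean(),.158))
for nm,u,v,z in [("rest",476,218,0),("beakerbase",380,163,0),("bottlecap",273,297,.13),("mark",380,232,.136)]: print(nm,atz("top",u,v,z))
for nm,u,v in [("c1",333,226),("c2",412,213),("c3",427,294),("c4",347,307)]: print(nm,atz("top",u,v,.02))
print(proj("top",[0.5,0,.12]))
for nm,u,v in [("rest",164,321),("beaker",266,363),("bottle",357,258)]: print(nm,atz("scene",u,v,0))
a=cv2.imread("pics/top0.png")[205:315,320:440]; b=cv2.imread("pics/scene0.png")[200:320,210:320]
cv2.imwrite("pics/crop0.png",np.hstack([cv2.resize(a,(400,400),interpolation=2),cv2.resize(b,(400,400),interpolation=2)]))
E
```

```text
top 1 384.0 258.0 384 384 258 258 [ 0.55313508 -0.04964686  0.158     ]
scene 47 262.4255319148936 221.19148936170214 260 265 217 225 [ 0.55886022 -0.05499425  0.158     ]
rest [ 0.63010102 -0.23906136  0.        ]
beakerbase [ 0.73521592 -0.06244673  0.        ]
bottlecap [0.49270258 0.12199855 0.13      ]
mark [ 0.59427169 -0.04642042  0.136     ]
c1 [0.61444376 0.02671966 0.02      ]
c2 [ 0.63766524 -0.11736993  0.02      ]
c3 [ 0.49099786 -0.14176618  0.02      ]
c4 [0.46768434 0.00204587 0.02      ]
[350.31344431 291.99466292]
rest [ 0.62740775 -0.23642766  0.        ]
beaker [ 0.73606023 -0.06158256  0.        ]
bottle [ 4.90152735e-01  1.29123335e-01 -1.11022302e-16]
```

View pics/crop0.png

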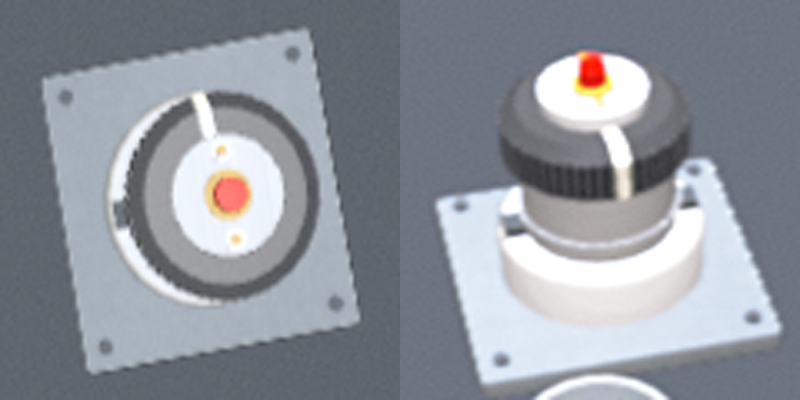

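```bash
python3 - <<'E'
from h import *
print(atz("top",389.3-.3,258.4-.3,.16), atz("scene",210+593*110/400-400*110/400,200+58*.3,.16))
print("nut top outer", [atz("top",320+u*.3,205+v*.275,.131) for u,v in [(145,195),(319,195),(225,92),(225,300)]])
print("mark",atz("top",320+197*.3,205+95*.275,.131))
E
```

```text
[ 0.55293071 -0.05692479  0.16      ] [ 0.55096954 -0.05353835  0.16      ]
nut top outer [array([ 0.55274066, -0.02060713,  0.131     ]), array([ 0.55257988, -0.10226047,  0.131     ]), array([ 0.59730078, -0.05877958,  0.131     ]), array([ 0.5075842 , -0.05764488,  0.131     ])]
mark [ 0.59604382 -0.04555471  0.131     ]
```

```bash
python3 - <<'E'
from h import *
s=ctrl.get_state(); M=R.from_rotvec(s["tool_rot"]).as_matrix(); print(np.round(M,3))
print("to above pin, tool mm",1000*M.T@(np.array([.552,-.056,.200])-s["position"]))
for zc in (.112,.117,.122):   # where band mid / top / bottom should appear in scene view crop
    c=np.array([.552,-.056,0]); d=np.array([1.35,-.056,0])-c; d/=np.linalg.norm(d)
    print(zc,[np.round((proj("scene",c+d*.046+[0,0,zc+k])-[210,200])/[.275,.3],0) for k in (-.013,.013)])
E
```

```text
[[-0.001  0.961  0.277]
 [ 0.002  0.277 -0.961]
 [-1.    -0.    -0.002]]
to above pin, tool mm [  22.29071941  514.92448448 -442.67633869]
0.112 [array([196., 208.]), array([194., 170.])]
0.117 [array([196., 200.]), array([194., 162.])]
0.122 [array([196., 193.]), array([193., 154.])]
```

>>> {"api": "servo_tool", "payload": {"commands": [[[3.2,0,0,0,45.5,-39.1,0],[6.4,0,0,0,91,-78.2,0],[9.6,0,0,0,136.5,-117.3,0],[12.8,0,0,0,182,-156.4,0],[16,0,0,0,227.5,-195.5,0]]], "newtons": 20}}

```text
time: 0.72
position: [0.3452, -0.3717, 0.2223]
tool_rot: [1.209, 1.209, -1.21]
ft_force: [1.2, -0.5, -0.2]
grip_width: 0.519
```

>>> {"api": "servo_tool", "payload": {"commands": [[[0,0,0,0,34,-52,0],[0,0,0,0,68,-104,0],[0,0,0,0,102,-156,0],[0,0,0,0,136,-208,0],[0,0,0,0,170,-260,0]]]}}

```text
time: 1.35
position: [0.5147, -0.1118, 0.2224]
tool_rot: [1.208, 1.209, -1.209]
ft_force: [0.4, -1.7, -0.3]
grip_width: 0.022
```

>>> {"api": "servo_tool", "payload": {"commands": [[[0,0,0,5,25,-39,0],[0,0,0,15,37.5,-58,0],[0,0,0,25,37.5,-58,0],[0,0,0,25,37.5,-58,0]]]}}

```text
time: 1.85
position: [0.5501, -0.0569, 0.1961]
tool_rot: [1.207, 1.211, -1.212]
ft_force: [-0.4, 0.2, 0.3]
grip_width: 0.005
```

```bash
python3 - <<'E'
from h import *
s=ctrl.get_state(); print(s["time"],s["position"],s["ft_force"],s["tool_rot"],s["grip_width"],s["joint_positions"])
for k,p in {"pin":[.552,-.056,.16],"tcp":s["position"]}.items(): print(k,proj("wrist",p),proj("scene",p),proj("top",p))
w=vision.get_image("wrist")[:,:,::-1]; cv2.imwrite("pics/w1.png",w)
b=vision.get_image("scene")[120:300,180:360,::-1]
cv2.imwrite("pics/c1.png",np.hstack([cv2.resize(b,(480,480),interpolation=2),cv2.resize(w,(320,240)).repeat(2,0)]))
E
```

```text
1.85 [ 0.55012253 -0.05692168  0.1961457 ] [-0.36119771  0.18948938  0.32377678] [ 1.2073247   1.21104505 -1.21167414] 0.0052159422894472165 [ 0.59627807  0.17601739 -0.60095948  1.7114388   0.10384917  1.28899656
 -1.59747849]
pin [320.70189957 270.65372665] [261.65173922 217.83631404] [388.39203332 258.71946266]
tcp [322.63433957 300.43207881] [260.15186174 200.04101859] [392.21356056 259.57787096]
```

View pics/w1.png

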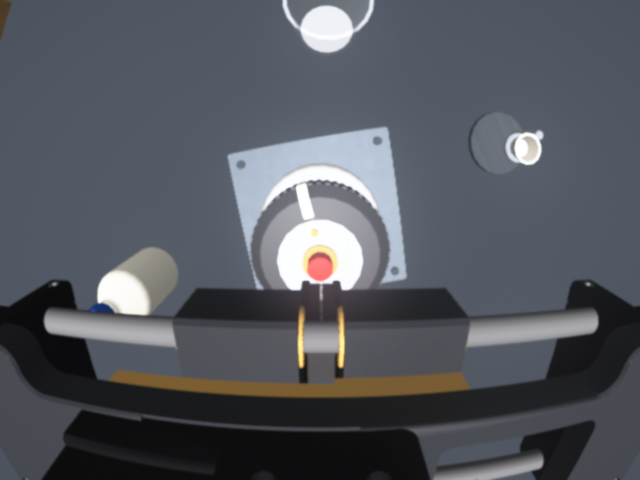

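The wrist view shows the pin at (320,267), predicted at (320.7,270.7), the white line at (305,200), and the shut fingertips near (322,290). I'll enlarge the fingertips to size them.

```bash
python3 - <<'E'
from h import *
w=cv2.imread("pics/w1.png")[235:395,240:400]
cv2.imwrite("pics/c1.png",cv2.resize(cv2.convertScaleAbs(w,alpha=1.5,beta=30),(600,600),interpolation=2))
s=ctrl.get_state(); p=s["position"]
for dx in (0,.0095,-.0095):
  for dz in (0,.019,.04): print(dx,dz,[np.round((proj("wrist",p+[dx,dy,dz])-[240,235])*3.75) for dy in (.015,.0,-.015)])
E
```

```text
0 0 [array([191., 245.]), array([310., 245.]), array([429., 245.])]
0 0.019 [array([179., 314.]), array([311., 314.]), array([442., 313.])]
0 0.04 [array([162., 408.]), array([312., 409.]), array([461., 407.])]
0.0095 0 [array([189., 175.]), array([310., 175.]), array([431., 175.])]
0.0095 0.019 [array([176., 238.]), array([311., 238.]), array([446., 237.])]
0.0095 0.04 [array([158., 325.]), array([312., 326.]), array([466., 325.])]
-0.0095 0 [array([194., 312.]), array([310., 312.]), array([426., 311.])]
-0.0095 0.019 [array([182., 385.]), array([311., 386.]), array([439., 385.])]
-0.0095 0.04 [array([167., 486.]), array([312., 487.]), array([457., 485.])]
```

View pics/c1.png

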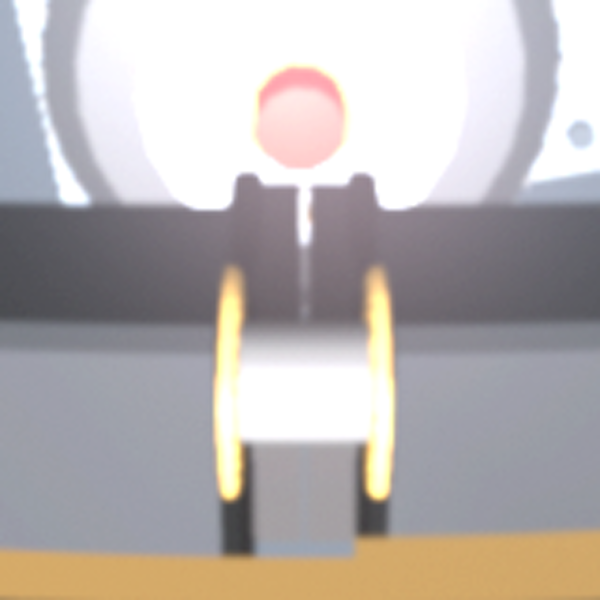

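The shut tip measures about 19 mm in y and 17.5 mm in z, and it is centred over the pin. Next I press the pin.

>>> {"api": "servo_tool", "payload": {"commands": [[[0,0,0,20,1,0,0],[0,0,0,34,1,0,0],[0,0,0,40,1,0,0],[0,0,0,43,1,0,0],[0,0,0,43,1,0,0]]]}}

```text
time: 2.58
position: [0.5523, -0.0563, 0.1556]
tool_rot: [1.207, 1.209, -1.21]
ft_force: [-3.1, -2.2, 4.5]
grip_width: 0.006
```

>>> {"api": "servo_tool", "payload": {"commands": [[[0,0,0,2,0,0,0],[0,0,0,3,0,0,0],[0,0,0,3,0,0,0],[0,0,0,3,0,0,0],[0,0,0,3,0,0,0]]]}}

```text
time: 3.2
position: [0.5526, -0.0563, 0.1551]
tool_rot: [1.207, 1.207, -1.209]
ft_force: [-8.4, -1.6, 18.8]
grip_width: 0.005
```

>>> {"api": "servo_tool", "payload": {"commands": [[[0,0,0,1,0,0,0],[0,0,0,1,0,0,0],[0,0,0,1,0,0,0],[0,0,0,1,0,0,0],[0,0,0,1,0,0,0]]]}}

```text
time: 3.82
position: [0.5526, -0.0562, 0.155]
tool_rot: [1.207, 1.207, -1.21]
ft_force: [-11.0, -0.8, 23.4]
grip_width: 0.004
```

>>> {"api": "servo_tool", "payload": {"commands": [[[0,0,0,0,0,0,0],[0,0,0,0,0,0,0],[0,0,0,0,0,0,0],[0,0,0,0,0,0,0]]]}}

```text
time: 4.32
position: [0.5526, -0.0563, 0.155]
tool_rot: [1.207, 1.207, -1.21]
ft_force: [-11.3, -1.6, 23.6]
grip_width: 0.005
```

The pin sat on its stop (z 0.155, 23 N) for more than 1.2 s. Now I go up and over to the -x side of the rim.

>>> {"api": "servo_tool", "payload": {"commands": [[[0,0,0,-36,0,0,0],[0,0,0,-36,-50,-8,0],[0,0,0,-36,-66,-8,0],[0,0,0,10,-66,-8,0],[0,0,0,38,-66,-8,0]]]}}

```text
time: 4.95
position: [0.4862, -0.0475, 0.1117]
tool_rot: [1.208, 1.209, -1.208]
ft_force: [-0.7, -0.8, -0.2]
grip_width: 0.004
```

>>> {"api": "servo_tool", "payload": {"commands": [[[0,0,0,0,6,0,0],[0,0,0,0,8,0,0],[0,0,0,0,8,0,0]]]}}

```text
time: 5.32
position: [0.4959, -0.0474, 0.1139]
tool_rot: [1.209, 1.208, -1.206]
ft_force: [-0.1, 0.2, 0.6]
grip_width: 0.008
```

```bash
cat >> h.py <<'E'
C=np.array([.5525,-.0565])
def mark(zc,pr=True):
    "angle of the white line on the shoulder, per camera"
    a=np.radians(np.arange(0,360,2)); out={}
    for n in ("scene","top","wrist"):
        info=None; s=[]
        P=[proj(n,[C[0]+r*np.cos(t),C[1]+r*np.sin(t),zc+h]) for t in a for r,h in ((.043,.015),(.041,.017),(.039,.0185))]
        im=vision.get_image(n).astype(np.float32)
        P=np.array(P,np.float32).reshape(-1,3,2)
        v=cv2.remap(im,P[...,0],P[...,1],1).min(axis=2).min(axis=1)
        k=v>v.max()*.8; z=np.exp(1j*a[k]).mean()
        out[n]=(round(float(np.degrees(np.angle(z)))),round(abs(z),2),int(k.sum()),int(v.max()),int(np.median(v)))
    return out
E
python3 - <<'E'
from h import *
s=ctrl.get_state(); print(s["position"],s["ft_force"],s["time"]); print(mark(.117))
E
```

```text
[ 0.49589874 -0.04736966  0.11393845] [-0.07901389  0.20358682  0.60240974] 5.325
{'scene': (17, np.float64(1.0), 6, 255, 110), 'top': (14, np.float64(1.0), 3, 252, 91), 'wrist': (17, np.float64(1.0), 4, 250, 70)}
```

>>> {"api": "servo_tool", "payload": {"commands": [[[0,0,0,0,2,0,0],[0,0,0,0,4,0,0],[0,0,0,0,4,0,0]]]}}

```text
time: 5.85
position: [0.4963, -0.0475, 0.1126]
tool_rot: [1.205, 1.213, -1.213]
ft_force: [-7.5, 0.4, 8.0]
grip_width: 0.003
```

>>> {"api": "servo_tool", "payload": {"commands": [[[0,0,0,0,0,5,0],[0,0,0,0,0,10,0],[0,0,0,0,0,16,0],[0,0,0,0,0,16,0]]]}}

```text
time: 6.35
position: [0.4962, -0.0637, 0.1126]
tool_rot: [1.206, 1.213, -1.213]
ft_force: [-7.9, -0.4, 7.0]
grip_width: 0.004
```

```bash
cat >> h.py <<'E'
def path(p,hx=.0095,hy=.0087,R0=.046,step=.013,cx=.552,cy=-.056):
    "closed fixed-yaw path from phi=180 face end, ccw; returns world xy"
    pts=[]
    for q,(sx,sy) in zip((180,270,0,90),((-1,-1),(1,-1),(1,1),(-1,1))):
        a=np.radians(np.linspace(q,q+90,7)); r=R0-p
        pts+=[(cx+r*np.cos(t)+sx*hx,cy+r*np.sin(t)+sy*hy,q+np.degrees(t)%90 if t<a[-1]-1e-6 else q+90) for t in a]
    return np.array(pts)
E
python3 - <<'E'
from h import *
s=ctrl.get_state(); print(s["position"],s["ft_force"],s["torque"],s["time"]); print(mark(.117))
P=path(.003); o=np.array([.499,-.064])
for x,y,q in P: print(int(q),"y %.1f z %.1f"%((x-o[0])*1e3,-(y-o[1])*1e3))
E
```

```text
[ 0.49624858 -0.06366812  0.11256471] [-7.88973082 -0.37744732  6.97433408] [0.07535224 1.72237131 0.04586304] 6.35
{'scene': (37, np.float64(1.0), 6, 255, 109), 'top': (33, np.float64(1.0), 4, 253, 90), 'wrist': (37, np.float64(1.0), 4, 249, 69)}
180 y 0.5 z 0.7
195 y 2.0 z 11.8
210 y 6.3 z 22.2
225 y 13.1 z 31.1
239 y 22.0 z 37.9
255 y 32.4 z 42.2
270 y 43.5 z 43.7
270 y 62.5 z 43.7
285 y 73.6 z 42.2
300 y 84.0 z 37.9
315 y 92.9 z 31.1
330 y 99.7 z 22.2
345 y 104.0 z 11.8
360 y 105.5 z 0.7
0 y 105.5 z -16.7
14 y 104.0 z -27.8
29 y 99.7 z -38.2
45 y 92.9 z -47.1
59 y 84.0 z -53.9
75 y 73.6 z -58.2
90 y 62.5 z -59.7
90 y 43.5 z -59.7
105 y 32.4 z -58.2
119 y 22.0 z -53.9
135 y 13.1 z -47.1
150 y 6.3 z -38.2
165 y 2.0 z -27.8
180 y 0.5 z -16.7
```

Rolling works with no slip: the line went from 16° to 36° for a 16 mm stroke. Now I follow the corner arc.

>>> {"api": "servo_tool", "payload": {"commands": [[[0,0,0,0,2,12,0],[0,0,0,0,6,22,0],[0,0,0,0,13,31,0],[0,0,0,0,13,31,0]]]}}

```text
time: 7.0
position: [0.5107, -0.0978, 0.1126]
tool_rot: [1.206, 1.208, -1.213]
ft_force: [-3.4, -5.4, 2.8]
grip_width: 0.001
```

```bash
python3 - <<'E'
from h import *
s=ctrl.get_state(); print(s["position"],s["ft_force"],s["torque"],s["time"]); print(mark(.1175))
E
```

```text
[ 0.51071814 -0.09777001  0.1125645 ] [-3.3703047  -5.39521964  2.76188061] [-1.19857595  0.73038867 -0.03999935] 7.0
{'scene': (91, np.float64(1.0), 8, 255, 111), 'top': (89, np.float64(1.0), 4, 255, 92), 'wrist': (91, np.float64(1.0), 4, 253, 80)}
```

>>> {"api": "servo_tool", "payload": {"commands": [[[0,0,0,0,9,6.5,0],[0,0,0,0,19.5,10.5,0],[0,0,0,0,30.5,12,0],[0,0,0,0,40,12,0],[0,0,0,0,49,12,0]]]}}

```text
time: 7.78
position: [0.5609, -0.1112, 0.1131]
tool_rot: [1.206, 1.204, -1.213]
ft_force: [-1.9, -7.1, 2.6]
grip_width: 0.005
```

>>> {"api": "servo_tool", "payload": {"commands": [[[0,0,0,0,11,-1.5,0],[0,0,0,0,21.5,-5.5,0],[0,0,0,0,30.5,-12.5,0],[0,0,0,0,37,-21.5,0],[0,0,0,0,41,-31.5,0]]]}}

```text
time: 8.4
position: [0.6071, -0.0795, 0.1143]
tool_rot: [1.212, 1.195, -1.204]
ft_force: [10.5, -6.1, -2.0]
grip_width: 0.005
```

```bash
python3 - <<'E'
from h import *
s=ctrl.get_state(); print(s["position"],s["ft_force"],s["torque"],s["time"]); print(mark(.118))
E
```

```text
[ 0.6070904  -0.07953998  0.11431865] [10.45880338 -6.07298263 -2.02166224] [-1.24840147 -2.38619479  0.00921183] 8.4
{'scene': (87, np.float64(1.0), 4, 209, 63), 'top': (45, np.float64(1.0), 4, 177, 90), 'wrist': (-24, np.float64(0.99), 7, 114, 27)}
```

>>> {"api": "servo_tool", "payload": {"commands": [[[0,0,0,0,3,-11,0],[0,0,0,0,3,-20,0],[0,0,0,0,3,-28.5,0],[0,0,0,0,1.5,-39.5,0],[0,0,0,0,-3,-49.5,0]]]}}

```text
time: 9.18
position: [0.6032, -0.024, 0.1143]
tool_rot: [1.214, 1.204, -1.199]
ft_force: [6.8, 1.4, -0.4]
grip_width: 0.006
```

>>> {"api": "servo_tool", "payload": {"commands": [[[0,0,0,0,-7,-9,0],[0,0,0,0,-16,-15.5,0],[0,0,0,0,-26.5,-19.5,0],[0,0,0,0,-37.5,-21,0],[0,0,0,0,-47,-21,0]]]}}

```text
time: 9.8
position: [0.5529, -0.0012, 0.1138]
tool_rot: [1.211, 1.21, -1.202]
ft_force: [1.4, 5.0, 3.9]
grip_width: 0.007
```

>>> {"api": "servo_tool", "payload": {"commands": [[[0,0,0,0,-9.5,0.5,0],[0,0,0,0,-20.5,2,0],[0,0,0,0,-30.5,6,0],[0,0,0,0,-39,13,0],[0,0,0,0,-46,22,0]]]}}

```text
time: 10.42
position: [0.5038, -0.023, 0.1131]
tool_rot: [1.207, 1.216, -1.207]
ft_force: [-6.3, 6.7, 8.5]
grip_width: 0.009
```

```bash
python3 - <<'E'
from h import *
s=ctrl.get_state(); print(s["position"],s["ft_force"],s["torque"],s["time"]); print(mark(.119))
E
```

```text
[ 0.50383281 -0.02297303  0.11307144] [-6.2658431   6.68703397  8.47213602] [1.27994831 1.23538961 0.02144515] 10.425
{'scene': (144, np.float64(1.0), 5, 250, 110), 'top': (-173, np.float64(0.78), 60, 122, 93), 'wrist': (143, np.float64(1.0), 2, 246, 75)}
```

>>> {"api": "servo_tool", "payload": {"commands": [[[0,0,0,0,-5,9.5,0],[0,0,0,0,-6.5,20,0],[0,0,0,0,-6.5,29,0],[0,0,0,0,-6.5,37,0],[0,0,0,0,-6.5,37,0]]]}}

```text
time: 11.2
position: [0.4962, -0.0648, 0.1123]
tool_rot: [1.205, 1.213, -1.214]
ft_force: [-8.0, -0.8, 6.5]
grip_width: 0.002
```

```bash
python3 - <<'E'
from h import *
s=ctrl.get_state(); print(s["position"],s["ft_force"],s["torque"],s["time"]); print(mark(.1195))
a=cv2.imread("pics/scene0.png")[190:290,210:320]; b=vision.get_image("scene")[190:290,210:320,::-1]
cv2.imwrite("pics/cmp.png",np.hstack([cv2.resize(i,(400,400*100//110*1),interpolation=2) for i in (a,b)]))
E
```

```text
[ 0.49622208 -0.06480485  0.11231528] [-8.04229159 -0.84163702  6.52709232] [-0.14804323  1.62520978  0.03552501] 11.2
{'scene': (-167, np.float64(1.0), 4, 251, 110), 'top': (1, np.float64(0.31), 131, 104, 90), 'wrist': (-165, np.float64(1.0), 4, 242, 69)}
```

View pics/cmp.png

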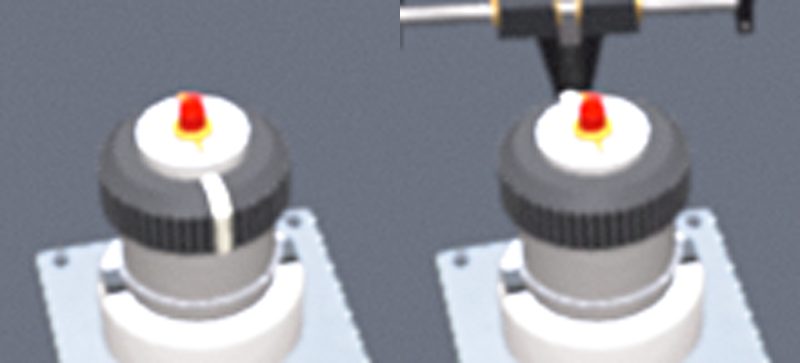

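The right picture shows the nut risen by about 1.6 px (roughly 3 mm), and the line is at 194°. So 538° are done and 182° remain.

>>> {"api": "servo_tool", "payload": {"commands": [[[0,0,0,0,1.5,12,0],[0,0,0,0,6,22,0],[0,0,0,0,12.5,31,0],[0,0,0,0,21.5,37.5,0],[0,0,0,0,32,41.5,0]]]}}

```text
time: 12.02
position: [0.5291, -0.1091, 0.1122]
tool_rot: [1.205, 1.208, -1.216]
ft_force: [-3.3, -4.3, 3.6]
grip_width: 0.004
```

>>> {"api": "servo_tool", "payload": {"commands": [[[0,0,0,0,11,1.5,0],[0,0,0,0,20,1.5,0],[0,0,0,0,29.5,1.5,0],[0,0,0,0,29.5,1.5,0]]]}}

```text
time: 12.52
position: [0.5611, -0.1112, 0.1126]
tool_rot: [1.207, 1.204, -1.212]
ft_force: [1.1, -7.0, 0.6]
grip_width: 0.004
```

```bash
python3 - <<'E'
from h import *
s=ctrl.get_state(); print(s["position"],s["ft_force"],s["torque"],s["time"]); print(mark(.1205))
E
```

```text
[ 0.56110354 -0.11121682  0.11263465] [ 1.09552534 -6.9841014   0.57215987] [-1.42320983 -0.23073256  0.04645532] 12.525
{'scene': (-159, np.float64(0.56), 22, 255, 109), 'top': (19, np.float64(0.96), 26, 161, 92), 'wrist': (-46, np.float64(1.0), 3, 254, 81)}
```

>>> {"api": "servo_tool", "payload": {"commands": [[[0,0,0,0,11,-1.5,0],[0,0,0,0,21.5,-5.5,0],[0,0,0,0,30,-12,0],[0,0,0,0,30,-12,0]]]}}

```text
time: 13.18
position: [0.5937, -0.0994, 0.1134]
tool_rot: [1.209, 1.199, -1.208]
ft_force: [6.9, -6.2, -1.0]
grip_width: 0.005
```

```bash
python3 - <<'E'
from h import *
s=ctrl.get_state(); print(s["position"],s["ft_force"],s["torque"],s["time"]); print(mark(.121))
E
```

```text
[ 0.59369044 -0.09939386  0.11338003] [ 6.92839269 -6.20057313 -1.01852047] [-1.52511074 -1.55863711  0.0080274 ] 13.175
{'scene': (3, np.float64(1.0), 6, 255, 92), 'top': (38, np.float64(0.91), 43, 132, 92), 'wrist': (38, np.float64(1.0), 3, 172, 29)}
```

>>> {"api": "servo_tool", "payload": {"commands": [[[0,0,0,0,4,-4.5,0],[0,0,0,0,7,-9,0],[0,0,0,0,7,-9,0]]]}}

```text
time: 13.7
position: [0.6016, -0.0905, 0.1137]
tool_rot: [1.21, 1.197, -1.206]
ft_force: [9.3, -6.7, -2.5]
grip_width: 0.008
```

>>> {"api": "servo_tool", "payload": {"commands": [[[0,0,0,0,8,6,0],[0,0,0,0,16,12,0],[0,0,0,-40,20,15,0],[0,0,0,-90,20,15,0],[0,0,0,-120,0,60,0]]]}}

```text
time: 14.32
position: [0.5999, -0.1403, 0.2351]
tool_rot: [1.205, 1.214, -1.197]
ft_force: [0.3, -0.9, -0.9]
grip_width: 0.005
```

>>> {"api": "servo_tool", "payload": {"commands": [[[0,0,0,0,-30,50,0],[0,0,0,0,-60,100,0],[0,0,0,0,-60,100,0]]]}}

```text
time: 14.7
position: [0.5343, -0.2522, 0.232]
tool_rot: [1.213, 1.205, -1.219]
ft_force: [1.0, -0.3, 0.3]
grip_width: 0.009
```

```bash
python3 - <<'E'
from h import *
s=ctrl.get_state(); print(s["position"],s["ft_force"],s["time"]); print(mark(.121)); 
b=vision.get_image("scene"); cv2.imwrite("pics/s2.png",b[:,:,::-1]); t=vision.get_image("top")[:,:,::-1]; cv2.imwrite("pics/t2.png",t)
t0=cv2.imread("pics/top0.png")
cv2.imwrite("pics/cmp2.png",np.vstack([i[130:330,240:510] for i in (t0,t)]).repeat(1,0))
s0=cv2.imread("pics/scene0.png"); s1=b[:,:,::-1]
for nm,(x0,y0,x1,y1) in {"rest":(140,280,190,340),"beaker":(235,310,300,380),"bottle":(335,200,380,275),"stand":(215,250,315,312)}.items():
    T=s0[y0:y1,x0:x1]; r=cv2.matchTemplate(s1[y0-8:y1+8,x0-8:x1+8],np.ascontiguousarray(T),5); _,v,_,l=cv2.minMaxLoc(r); print(nm,round(v,3),l[0]-8,l[1]-8)
E
```

```text
[ 0.53431856 -0.25217579  0.23200307] [ 1.04676517 -0.27328319  0.28155207] 14.7
{'scene': (18, np.float64(1.0), 7, 255, 111), 'top': (15, np.float64(1.0), 4, 250, 90), 'wrist': (16, np.float64(1.0), 5, 255, 96)}
rest 0.999 0 0
beaker 0.999 0 0
bottle 1.0 0 0
stand 0.988 0 0
```

View pics/s2.png

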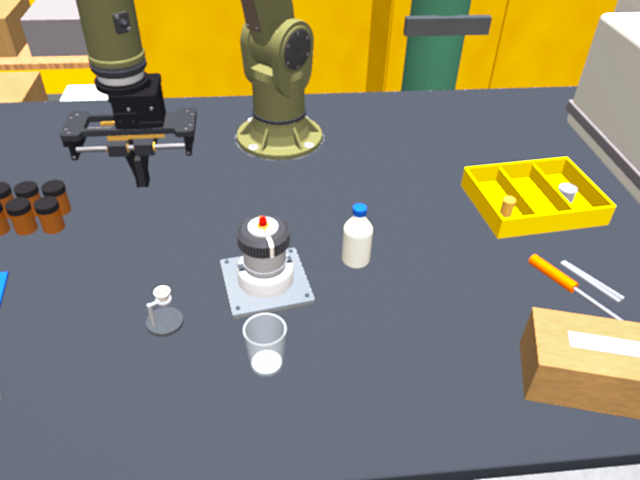

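The line is back at 16–18° and every bystander matches at zero shift. Both pictures have the same nut orientation, so I can confirm the turn count from the nut's rise.

```bash
python3 - <<'E'
from h import *
a=cv2.imread("pics/scene0.png",0); b=cv2.imread("pics/s2.png",0)
up=lambda i:cv2.resize(i,None,fx=8,fy=8,interpolation=cv2.INTER_CUBIC)
for nm,(x0,y0,x1,y1) in {"band":(242,240,286,262),"nut lower edge":(252,250,280,264),"socket":(240,272,292,296)}.items():
    T=up(a)[y0*8:y1*8,x0*8:x1*8]; S=up(b)[(y0-5)*8:(y1+5)*8,(x0-5)*8:(x1+5)*8]
    r=cv2.matchTemplate(S,T,5); _,v,_,l=cv2.minMaxLoc(r); print(nm,round(v,3),l[0]/8-5,l[1]/8-5)
c=np.array([.598,-.056,.117])
for k in (.002,.004,.006): print(k,proj("scene",c+[0,0,k])-proj("scene",c))
E
```

```text
band 0.984 0.5 -1.75
nut lower edge 0.994 0.5 -1.75
socket 0.999 0.0 0.0
0.002 [-0.04710671 -0.8873787 ]
0.004 [-0.09433648 -1.77707555]
0.006 [-0.14168979 -2.66909963]
```

The nut rose 1.75 px, and 4 mm (two turns) predicts 1.78 px. The turn count is confirmed, so I hand in.

```bash
python3 -c "
from bench import close_job
print(close_job())"
```

```text
the job is handed in; nothing more can be done
None
```

I vented the vessel, rolled the union nut two full turns anticlockwise, and handed the job in at about 15 s of the 72 s allowed. The hand-in gives no verdict, so this rests on my own checks.

- **Vent pin:** I held it on its stop (tip at z 0.155 m, about 23 N) for more than 1.2 s before touching the nut. It is visibly up again in the last picture.
- **Nut:** I carried it round by the rim with the shut fingertip, mostly at 5 to 12 N sideways. The white line ends at 15–18° in all three cameras, against 14–17° at the start.
- **Turn count:** The nut's image rose 1.75 px, where two turns (4 mm) should give 1.78 px and one turn 0.89 px.
- **Stand and bystanders:** The beaker, crucible rest, bottle and stand show no shift in the scene picture. The arm is well clear, with wrist force near zero.

**Disagreements:**
- On the corner arcs the nut turned about 20% more than the fingertip path predicted, so I steered by the observed line instead.
- Some mid-run line readings from single cameras were unusable because the arm blocked the view.

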